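Wedge a spindle fixture just off its front pads and hold it

TASK

The spindle fixture rests on the four pads of its seat and I need to clean the two front pads. Take the steel wedge by its grip block and push its thin end straight in under the middle of the fixture's open front side, along the bench, until that edge just lifts clear of both front pads, about 4 mm, with the back still on its pads. Finish while still holding the wedge there; do not touch the fixture with the gripper and leave the other things on the bench alone.

Things in the scene. Friction and masses are not known exactly. Their poses are not given: they have to be found in the camera images.
- seat: Low dark steel U-frame fixed to the bench, x -54 to +82 mm, 156 mm wide: side bars 6 mm high at y = +-66 mm, rear bar with a 24 mm high stop lip (face at x = +54 mm), open at the front (-x). Four pads 16 mm across at x = +-42, y = +-66 mm, tops 10 mm above the bench. Origin: midway between the pads, at bench height; x points from open front to rear stop (push the wedge this way), z up.
- front_pads: The two front pads of the seat (fixed to it; same origin and axes as the seat): at x = -42 mm, y = +-66 mm, tops 10 mm above the bench.
- fixture: Milled block with two clamp strips and rows of upright spindles, loose, 0.5 to 0.95 kg, 106 (x) x 168 (y) mm, 66 to 70 mm tall. It rests on the four pads, so its flat underside is 10 mm above the bench and there is a 10 mm gap under its front edge. Origin: centre of its underside, at the start right above the seat's origin with the same axes; its front face is at x = -53 mm. Under the push it slides back about 1 mm against the stop lip.
- edge_left (a point): Point on the lower front edge of the fixture, at x = -53, y = +66 mm of the fixture, above the left front pad. 10 mm above the bench at rest.
- edge_right (a point): Point on the lower front edge of the fixture, at x = -53, y = -66 mm of the fixture, above the right front pad. 10 mm above the bench at rest.
- edge_back (a point): Middle of the lower rear edge of the fixture, at x = +53 mm. 10 mm above the bench at rest.
- wedge: Loose plain steel wedge, 0.18 kg, 140 mm long (x), 28 mm wide (y), lying flat on the bench. Its thin end (+x) is 4 mm thick; from there the top rises 1 mm in 5 over 100 mm to 24 mm, then comes the grip block. So with d mm of it in under the edge, that edge stands at 4 + d/5 mm: it starts to lift at d = 30 and is lifted 4 mm at d = 50. Origin: centre of its underside; x points to the thin end, z up.
- wedge_grip (a point): Centre of the wedge's grip block, 20 mm above its underside and 50 mm behind its origin (120 mm behind the thin end). The block is 40 mm long (x), 28 mm wide (y: grasp across this, from above) and 40 mm tall. Axes as the wedge.
- wedge_nose (a point): Middle of the thin end of the wedge, at its underside. Axes as the wedge.
- weight: Bystander: turned steel weight, 33 mm across, 28 mm tall, origin under its centre.
- cotton_tub: Bystander: clear round tub with cotton balls, 74 mm across, 44 mm tall, origin under its centre.
- tweezers: Bystander: black tweezers lying flat, 129 mm long (y), 18 mm wide, 7 mm thick, origin under the centre.
Things that resemble listed ones, but are neither listed nor needed, are in the scene too. What is shaped like the wedge but turquoise is not meant.

How it is judged:
By the outcome, as a careful person would: the job done as asked, in the order asked, and still so for the second after the job is handed in, while the arm keeps its last pose, push and grip.
It also fails if it takes over 42 s, if anything falls off the work surface, if the arm or the gripper's body presses on something with over 40 N, if the wrist force passes 120 N, or if a joint passes its speed limit or range.

ROBOT

A 6-joint arm with a two-finger parallel gripper is mounted at the origin on the work surface; the furniture and walls round the work are solid. World frame = base frame: x ahead of the robot, y to its left, z up, the work surface at z = 0. Lengths are in mm, angles in rad, forces in N, time in s.
With the tool pointing down it reaches from about 300 to 775 mm from the base axis. Payload 14.6 kg.
Tool frame: the origin (TCP) lies between the finger pads; the fingertips stand 22 mm ahead of it and the grasp point (between the pads) lies 3 mm ahead of it (finger_overhang is the distance from the TCP to the fingertips, in mm); z points along the fingers, y is the direction in which the jaws open and shut (so a half turn about z gives the same grasp; the last joint's range is limited). The gripper opens to 94 mm and grips with 3 to 60 N. Pads are 16 mm wide; open, the fingers measure 119 mm over their backs; the gripper's body (75 mm by 177 mm) begins 78 mm behind the grasp point.
Start: joints at [1.28, 0.3, 1.521, -0, 1.321, -0.067], TCP at [122.063, 536.274, 227.446] pointing down, gripper open.
Joint ranges: [-3.03, 3.03], [-0.79, 2.21], [0.23, 2.52], [-1.04, 4.18], [0, 3.07], [-2.55, 2.55]. Speed limits (rad/s): [2.22, 2.22, 2.57, 3.14, 3.14, 3.14].

INTERFACE

Orientations are given as [roll, pitch, yaw] about the fixed x, y, z axes, in that order (R = Rz(yaw) Ry(pitch) Rx(roll)).
In Python, from cell import * gives the robot as it stands.
- The arm moves only by the tool jog_arm, never from a script. Its argument "increments" is a list of rows, each a list of 7 numbers: the shift along the tool's x, y, z in cm, then the turn, a rotation vector about the tool's x, y, z in degrees, then the finger opening in cm, from 0 to 9.4. In form: [[x, y, z, wx, wy, wz, grip], ...]. A call has 1 to 20 rows; each row shifts and turns the commanded pose from where the row before left it, along the tool's axes as they then stand; what a row does not reach is not made up. A row lasts 1/8 s, in which the tool goes at most 62.5 mm and 10.7 degrees, less where a joint would pass 70% of its speed; a pose out of reach is approached as far as the arm can. A call is refused whole if a number of a shift passes 6.25 or a number of a turn 10.7, either way. A call with a gripper value outside its range is refused whole. The fingers move at their own pace and stop on an object; "squeeze" is the grip in N (left out, the last holds). Time passes only in rows, so rows that do not move let the fingers close. It gives the time, the measured TCP pose, the force and the opening at its end, in the units of the state.
- read_state(): the state, without advancing time (a new reading comes with each control period).
- camera(name): name is "scene" or "top" or "wrist"; returns a dict with "image" (420x560x3 uint8, red, green, blue), "K" (3x3 intrinsics, pixels), "k1" (the pictures are not rectified: a ray, as slopes to the right and down, at radius r is drawn at 1 + k1 r^2 times it, then the intrinsics apply), "rvec" (rotation vector, rad) and "tvec" (3), from world to camera coordinates, as OpenCV has them. Camera axes: x right, y down, z forward; pixel columns grow to the right and rows downward; lengths in mm; the calibration is good to about 2 mm. A picture is of the moment at which its call begins. There is no depth.
- sign_off(): hands the job in, once; it reports no verdict.
Trained networks look in a picture, given as the dict that the camera call returned (one of the last four; its "shot" number tells which), for a name from the list of things; names that differ only in an ending like _2 or _b are one class to them, and where a whole thing is asked for, a point or a joint stands for the part that bears it (a point fixed in the world has none). Each returns a list of dicts, best first, with "conf" (0 to 1); they miss things now and then, are a little off and sometimes report something else, mostly with a low value. They report only what shows in the picture. A call takes as long as a camera call. They do not tell look-alikes from the thing itself.
- recognise(picture, name): "centre" ([x, y, z] in mm, in the coordinates of the camera as it stood for that picture, good to about 4 mm: the middle of the surface that is visible of it).
- regions_of(picture, name): "mask" (420x560 bool, what is visible of it).
The state is a dict: "clock": time; "joints": joint angles; "qd": joint speeds; "effort": joint torques, N m; "eef_pos": TCP position; "eef_rot": TCP orientation; "wrist_force": force on the tool from outside, world axes, zero at the start; "moment": the same for the moment, N m; "finger_gap": finger opening in mm.
Only numpy, scipy, OpenCV 4.12 (cv2) and the standard library are available. Lean on these libraries where they do the work, as an engineer would, in place of code of your own. Each camera call takes 0.05 s, during which the arm holds its last target.

## Working session

There is one attempt and no reset: what is moved stays moved. The work goes in short steps, Python scripts to look and compute and a tool call to move; the robot and the scene stay as the last step left them, time stands still between calls to the robot, and variables do not carry over. Pictures are saved under pics/ and viewed, and the job is handed in when it is done.

Besides the shell and the picture viewer there is one more tool, called after ">>>" as name(argument=value, ...), one argument or row to a line, values as JSON. jog_arm: Moves the arm, as the interface text tells. Its arguments: {"type":"object","properties":{"increments":{"type":"array"},"squeeze":{"type":"number"}},"required":["increments"]}

```bash
mkdir -p pics; cat > h.py <<'E'
from cell import *
import numpy as np, cv2
def save(p,n): cv2.imwrite('pics/'+n, p['image'][:,:,::-1])
def cam2w(p,c):
    R=cv2.Rodrigues(np.array(p['rvec'],float))[0]; return R.T@(np.array(c,float)-np.array(p['tvec'],float))
def proj(p,X):
    K=np.array(p['K'],float); d=np.array([p['k1'],0,0,0,0],float)
    return cv2.projectPoints(np.array(X,float).reshape(-1,3),np.array(p['rvec'],float),np.array(p['tvec'],float),K,d)[0].reshape(-1,2)
def ray(p,uv,z):
    K=np.array(p['K'],float); d=np.array([p['k1'],0,0,0,0],float)
    n=cv2.undistortPoints(np.array(uv,float).reshape(-1,1,2),K,d).reshape(-1,2)
    R=cv2.Rodrigues(np.array(p['rvec'],float))[0]; o=-R.T@np.array(p['tvec'],float)
    D=np.c_[n,np.ones(len(n))]@R
    return o+D*((z-o[2])/D[:,2])[:,None]
E
python3 - <<'E'
from h import *
for n in ('top','scene'):
    p=camera(n); save(p,n+'0.png')
    for nm in ('wedge','wedge_grip','fixture','seat','weight','cotton_tub','tweezers'):
        for r in recognise(p,nm): 
            w=cam2w(p,r['centre']); print(n,nm,round(r['conf'],2),w.round(),proj(p,w).round())
print(read_state())
E
```

```text
top wedge 0.85 [523. 151.  15.] [[217. 176.]]
top wedge 0.78 [385.  17.  15.] [[267. 226.]]
top wedge 0.62 [ 479. -169.   45.] [[337. 188.]]
top wedge_grip 0.77 [523. 154.  22.] [[215. 175.]]
top wedge_grip 0.77 [383.  14.  14.] [[268. 227.]]
top wedge_grip 0.73 [ 483. -167.   50.] [[337. 186.]]
top fixture 0.95 [ 479. -161.   44.] [[334. 188.]]
top seat 0.92 [ 466. -233.    3.] [[359. 195.]]
top cotton_tub 0.97 [ 313. -253.   28.] [[370. 251.]]
top tweezers 0.66 [312. 225.   6.] [[190. 255.]]
scene wedge 0.95 [388. -10.  19.] [[255. 239.]]
scene wedge 0.73 [519. 147.  19.] [[258. 176.]]
scene wedge 0.56 [ 315. -259.   22.] [[316. 342.]]
scene wedge_grip 0.66 [389. -11.  17.] [[256. 240.]]
scene wedge_grip 0.58 [522. 152.  21.] [[257. 174.]]
scene fixture 0.76 [ 466. -181.   52.] [[348. 256.]]
scene seat 0.85 [ 458. -231.    3.] [[363. 292.]]
scene weight 0.72 [ 332. -166.   26.] [[286. 299.]]
scene weight 0.66 [519. 151.  20.] [[257. 175.]]
scene cotton_tub 0.69 [ 467. -180.   47.] [[348. 257.]]
scene cotton_tub 0.61 [ 316. -260.   23.] [[317. 341.]]
scene tweezers 0.75 [317. 227.   8.] [[163. 200.]]
{'clock': 0.8, 'joints': array([ 1.28042586e+00,  2.99889930e-01,  1.52098071e+00,  3.02984857e-05,
        1.32071195e+00, -6.66055306e-02]), 'qd': array([-0.00022654, -0.00024775,  0.00084057, -0.00105426, -0.00095555,
       -0.00087015]), 'effort': array([ 7.78154554e-04, -5.31621516e+01, -3.52908289e+01,  7.09120254e-02,
        2.13051913e-02,  2.04031454e-05]), 'eef_pos': array([122.0436465 , 536.28388755, 227.45927508]), 'eef_rot': array([ 3.14158066e+00, -2.86213529e-05,  2.91782022e+00]), 'wrist_force': array([-0.20660292, -0.18458369, -1.03900425]), 'moment': array([ 0.03945456, -0.0466254 , -0.03145076]), 'finger_gap': 93.87322240040959}
```

```bash
python3 - <<'E'
import cv2
a=cv2.imread('pics/top0.png')[130:310,150:420]; cv2.imwrite('pics/top0c.png',cv2.resize(a,None,fx=2.9,fy=2.9,interpolation=3))
a=cv2.imread('pics/scene0.png')[120:390,130:490]; cv2.imwrite('pics/scene0c.png',cv2.resize(a,None,fx=2.2,fy=2.2,interpolation=3))
E
```

```text
(no output)
```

View pics/top0c.png

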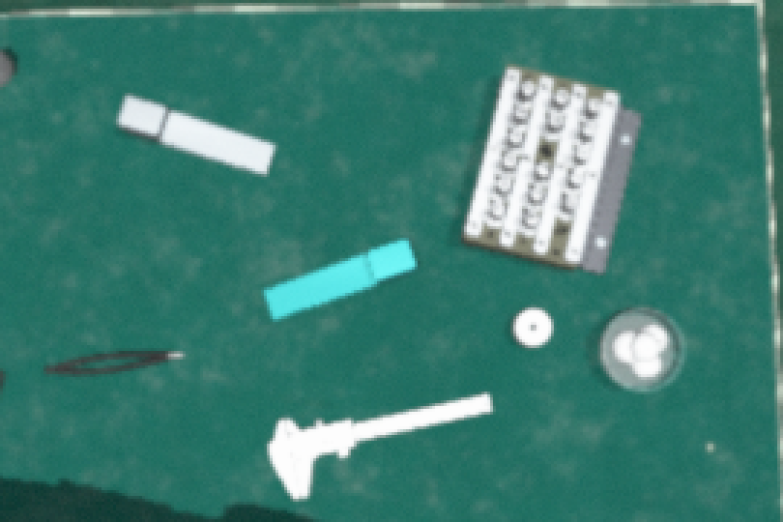

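View pics/scene0c.png

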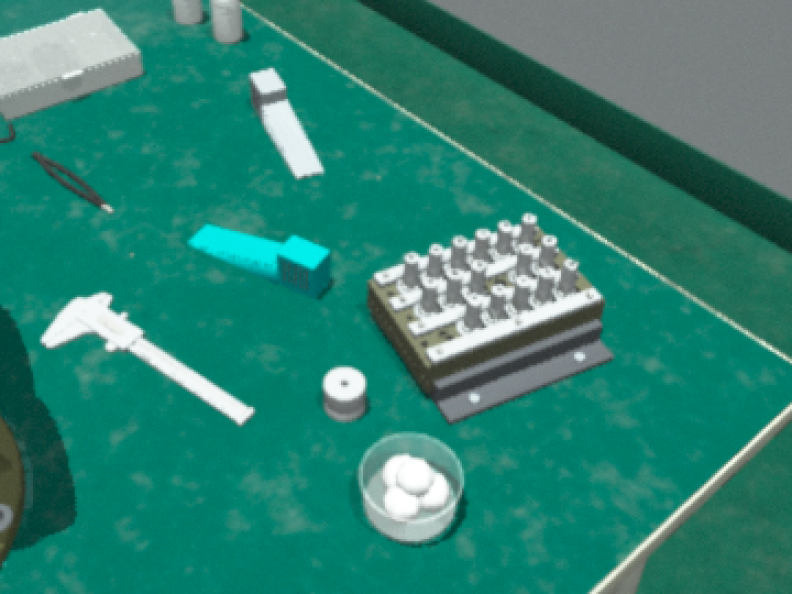

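The top picture shows three candidates at full-frame pixels. The light-grey steel wedge is at (217,176), with its thin end towards the fixture. The turquoise look-alike is at (267,226), and the network's third hit at (337,188) is the fixture itself. The steel one fits the description. The fixture is at (334,188), with the seat's rear bar on its right (-y) and its open front on the left (+y). I'll measure more closely.

```bash
python3 - <<'E'
from h import *
p=camera('top')
for nm in ('wedge','fixture','seat'):
    for r in regions_of(p,nm):
        m=r['mask'].astype(np.uint8); c,s,a=cv2.minAreaRect(cv2.findNonZero(m)); 
        print(nm,round(r['conf'],2),m.sum(),np.round(c),np.round(s),round(a,1), ray(p,cv2.boxPoints((c,s,a)),{'wedge':15,'fixture':40,'seat':5}[nm]).round().tolist())
p=camera('wrist'); save(p,'w0.png')
R=cv2.Rodrigues(np.array(p['rvec']))[0]; print('wristcam', -R.T@p['tvec'], R, p['K'])
E
```

```text
wedge 0.9 590 [217. 177.] [54. 12.] 19.4 [[532.0, 226.0, 15.0], [562.0, 216.0, 15.0], [510.0, 78.0, 15.0], [480.0, 88.0, 15.0]]
wedge 0.81 537 [267. 226.] [11. 53.] 69.6 [[376.0, 88.0, 15.0], [423.0, -45.0, 15.0], [394.0, -55.0, 15.0], [347.0, 77.0, 15.0]]
fixture 0.84 2537 [336. 187.] [41. 64.] 14.0 [[415.0, -93.0, 40.0], [579.0, -138.0, 40.0], [551.0, -244.0, 40.0], [386.0, -197.0, 40.0]]
seat 0.61 2618 [336. 187.] [41. 65.] 13.7 [[417.0, -94.0, 5.0], [590.0, -140.0, 5.0], [561.0, -249.0, 5.0], [388.0, -201.0, 5.0]]
seat 0.55 585 [360. 195.] [11. 58.] 14.0 [[392.0, -199.0, 5.0], [547.0, -243.0, 5.0], [539.0, -272.0, 5.0], [385.0, -227.0, 5.0]]
wristcam [ 53.17752367 553.47850694 383.02538852] [[ 2.22383168e-01  9.74959346e-01 -2.50281389e-05]
 [ 9.46210020e-01 -2.15819408e-01  2.41057215e-01]
 [ 2.35015583e-01 -5.36307490e-02 -9.70510906e-01]] [[330.96289883   0.         277.67372454]
 [  0.         330.96289883 209.4365713 ]
 [  0.           0.           1.        ]]
```

View pics/w0.png

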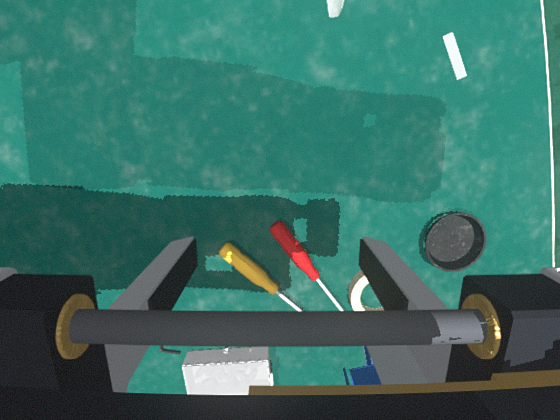

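>>> jog_arm(
  increments=[
    [0,0,0,0,0,10.4,9.4],
    [0,0,0,0,0,10.4,9.4],
    [0,0,0,0,0,10.4,9.4],
    [0,0,0,0,0,10.4,9.4],
    [0,0,0,0,0,10.4,9.4],
    [0,0,0,0,0,10.4,9.4],
    [0,0,0,0,0,10.4,9.4],
    [0,0,0,0,0,10.4,9.4],
    [0,0,0,0,0,10.4,9.4],
  ],
)

```text
clock: 2.17
eef_pos: [122.1, 536.3, 227.4]
eef_rot: [-3.142, 0.0, 1.278]
wrist_force: [0.5, 0.5, -0.3]
finger_gap: 94.1
```

>>> jog_arm(
  increments=[
    [-2.9,3.8,0,0,0,0,9.4],
    [-2.9,3.8,0,0,0,0,9.4],
    [-2.9,3.8,0,0,0,0,9.4],
    [-2.9,3.8,0,0,0,0,9.4],
    [-2.9,3.8,0,0,0,0,9.4],
    [-2.9,3.8,0,0,0,0,9.4],
    [-2.9,3.8,0,0,0,0,9.4],
    [-2.9,3.8,0,0,0,0,9.4],
    [-2.9,3.8,0,0,0,0,9.4],
    [-2.9,3.8,0,0,0,0,9.4],
    [-2.9,3.8,0,0,0,0,9.4],
    [-2.9,3.8,0,0,0,0,9.4],
    [-2.9,3.8,0,0,0,0,9.4],
    [0,0,0,0,0,0,9.4],
  ],
)

```text
clock: 3.92
eef_pos: [490.3, 32.9, 227.1]
eef_rot: [-3.141, 0.0, 1.281]
wrist_force: [0.4, 0.1, 0.1]
finger_gap: 94.4
```

```bash
python3 - <<'E'
from h import *
p=camera('wrist'); save(p,'w1.png')
s=read_state(); print(s['clock'],s['eef_pos'],s['eef_rot'])
for r in regions_of(p,'wedge'):
    m=r['mask'].astype(np.uint8); c,sz,a=cv2.minAreaRect(cv2.findNonZero(m)); print(r['conf'],np.round(c),np.round(sz),a)
E
```

```text
3.975 [489.52492215  34.20336383 227.11719706] [-3.14094168e+00  1.10654419e-04  1.28211173e+00]
0.71 [274.  72.] [ 29. 146.] 2.2025983333587646
0.57 [195. 230.] [124.  34.] 53.707366943359375
```

View pics/w1.png

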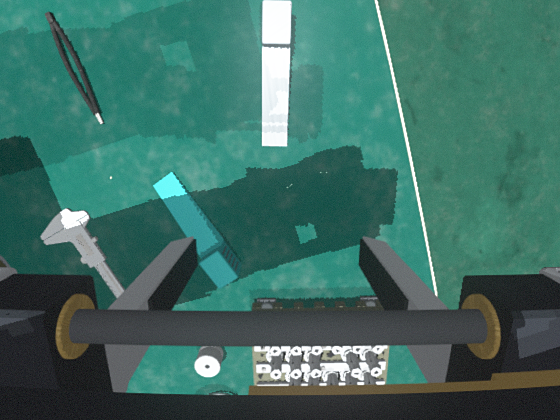

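```bash
cat > fit.py <<'E'
from h import *
from scipy.optimize import minimize
def wpts():
    # nose, ramp, block convex parts
    y=14; ramp=[(70,s*y,z) for s in(-1,1) for z in(0,4)]+[(-30,s*y,z) for s in(-1,1) for z in(0,24)]
    blk=[(x,s*y,z) for x in(-30,-70) for s in(-1,1) for z in(0,40)]
    return [np.array(ramp,float),np.array(blk,float)]
def fixpts():
    return [np.array([(x,s*84,z) for x in(-53,53) for s in(-1,1) for z in(10,38)],float)]
S=4
def render(p,parts,q,z0=0):
    c,s=np.cos(q[2]),np.sin(q[2]); im=np.zeros((420*S,560*S),np.uint8)
    for P in parts:
        W=np.c_[c*P[:,0]-s*P[:,1]+q[0], s*P[:,0]+c*P[:,1]+q[1], P[:,2]+z0]
        uv=proj(p,W); h=cv2.convexHull(((uv+.5)*S*16-8).round().astype(np.int32))
        cv2.fillConvexPoly(im,h,255,shift=4)
    return cv2.resize(im,(560,420),interpolation=cv2.INTER_AREA)/255.
def fit(p,parts,mask,q0,ign=None):
    M=mask.astype(float); w=np.ones_like(M) if ign is None else (~ign).astype(float)
    f=lambda q:(w*np.abs(render(p,parts,q)-M)).sum()
    best=None
    for st in (12,3):
        r=minimize(f,q0,method='Nelder-Mead',options=dict(initial_simplex=np.array([q0]+[[q0[0]+st,q0[1],q0[2]],[q0[0],q0[1]+st,q0[2]],[q0[0],q0[1],q0[2]+st*.01]]),xatol=.05,fatol=.1,maxiter=300)); q0=r.x
    return r.x,r.fun,M.sum()
E
python3 - <<'E'
from fit import *
p=camera('wrist'); save(p,'w2.png')
im=p['image'].astype(int); hsv=cv2.cvtColor(p['image'],cv2.COLOR_RGB2HSV)
r=regions_of(p,'wedge')[0]['mask'].astype(np.uint8)
near=cv2.dilate(r,np.ones((9,9)))>0
m=(hsv[...,1]<70)&(hsv[...,2]>90)&near
m=cv2.morphologyEx(m.astype(np.uint8),cv2.MORPH_CLOSE,np.ones((5,5)))
for nm,mm in(('net',r),('col',m)):
    q,f,n=fit(p,wpts(),mm,np.array([521,152,np.radians(-107)])); print(nm,q[:2].round(1),np.degrees(q[2]).round(2),f,n)
o=p['image'][:,:,::-1].copy(); rr=render(p,wpts(),q)
cs,_=cv2.findContours((rr>.5).astype(np.uint8),0,1); cv2.drawContours(o,cs,-1,(0,0,255),1)
cv2.imwrite('pics/w2c.png',cv2.resize(o[0:170,180:370],None,fx=3.5,fy=3.5,interpolation=0))
E
```

```text
net [546.3 309.3] -139.09 3379.0 3379.0
col [546.3 309.3] -139.09 35.0 35.0
```

View pics/w2c.png

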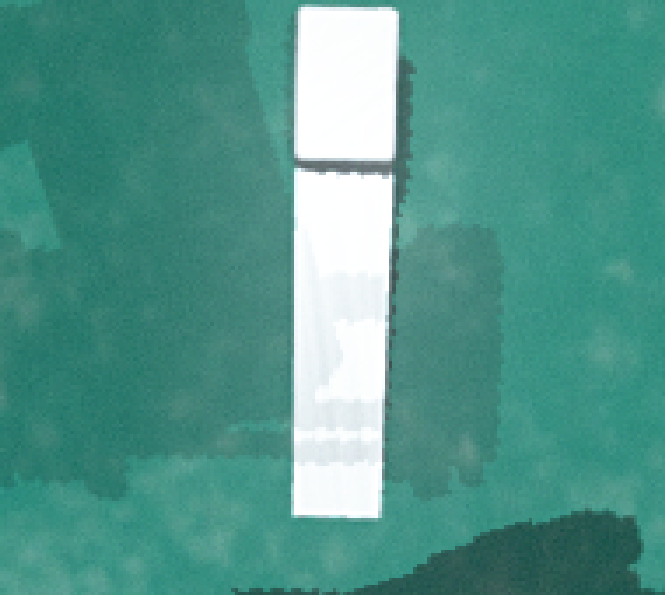

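This crop confirms the steel-grey wedge: nose at about (276,147), block top at (279,2..45). This time the network ranked the turquoise wedge first, so I'll segment inside this region by colour.

```bash
python3 - <<'E'
from fit import *
p=camera('wrist')
hsv=cv2.cvtColor(p['image'],cv2.COLOR_RGB2HSV)
m=(hsv[...,1]<75)&(hsv[...,2]>50); k=np.zeros_like(m); k[0:165,245:310]=1; m&=k
m=cv2.morphologyEx(m.astype(np.uint8),cv2.MORPH_CLOSE,np.ones((5,5)))
n,l,st,_=cv2.connectedComponentsWithStats(m); m=(l==1+np.argmax(st[1:,4])).astype(np.uint8)
q,f,n=fit(p,wpts(),m,np.array([521,152,np.radians(-107)])); print(q[:2].round(1),np.degrees(q[2]).round(2),f,n)
c,s=np.cos(q[2]),np.sin(q[2]); print('grip',q[:2]-50*np.array([c,s]),'nose',q[:2]+70*np.array([c,s]), read_state()['eef_pos'])
# alternative check: edges
print(ray(p,[[288-24.5+.0,147],[289,147]],4))
o=p['image'][:,:,::-1].copy(); rr=render(p,wpts(),q)
o=cv2.resize(o[0:170,180:370],None,fx=3.5,fy=3.5,interpolation=0); rb=cv2.resize(rr[0:170,180:370],None,fx=3.5,fy=3.5)
cs,_=cv2.findContours((rb>.5).astype(np.uint8),0,1); cv2.drawContours(o,cs,-1,(0,0,255),1)
cv2.imwrite('pics/w3c.png',o)
E
```

```text
[520.8 149. ] -108.02 178.65882352941176 4166.0
grip [536.21886438 196.54656319] nose [499.10255084  82.4309233 ] [488.91085776  35.82595623 227.60356495]
[[486.05443081  88.2013078    4.        ]
 [513.69685423  80.06399691   4.        ]]
```

View pics/w3c.png

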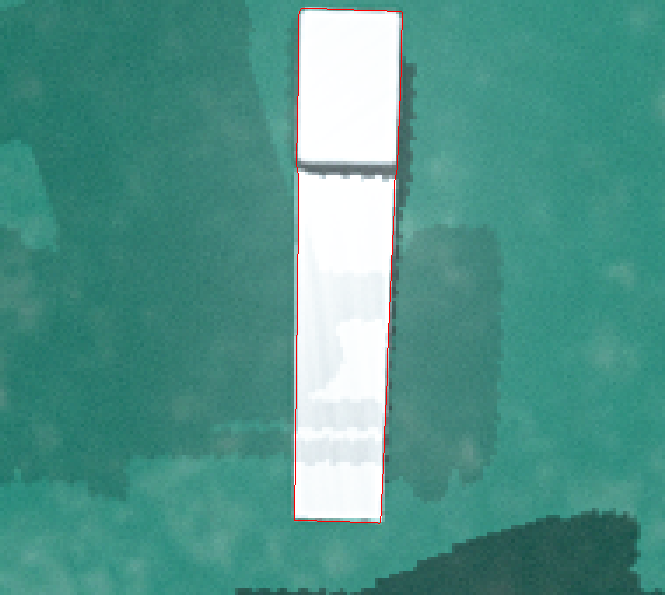

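>>> jog_arm(
  increments=[
    [-3.6,0,0,0,0,0,9.4],
    [-3.6,0,0,0,0,0,9.4],
    [-3.6,0,0,0,0,0,9.4],
    [-3.6,0,0,0,0,0,9.4],
    [-3.6,0,0,0,0,0,9.4],
    [0,0,0,0,0,0,9.4],
    [0,0,0,0,0,0,9.4],
  ],
)

```text
clock: 5.05
eef_pos: [438.5, -136.9, 227.6]
eef_rot: [3.141, -0.0, 1.285]
wrist_force: [-0.6, 0.9, 0.1]
finger_gap: 93.9
```

```bash
python3 - <<'E'
from h import *
p=camera('wrist'); save(p,'w4.png')
s=read_state(); print(s['clock'],s['eef_pos'],s['eef_rot'])
cv2.imwrite('pics/w4c.png',cv2.resize(p['image'][90:300,130:430,::-1],None,fx=2.6,fy=2.6,interpolation=2))
np.savez('w4.npz',image=p['image'],K=p['K'],k1=p['k1'],rvec=p['rvec'],tvec=p['tvec'])
p=camera('scene');save(p,'s4.png')
E
```

```text
5.1 [ 438.61133977 -136.68625447  227.57660105] [ 3.14139605e+00 -1.42878180e-04  1.28534216e+00]
```

View pics/w4c.png

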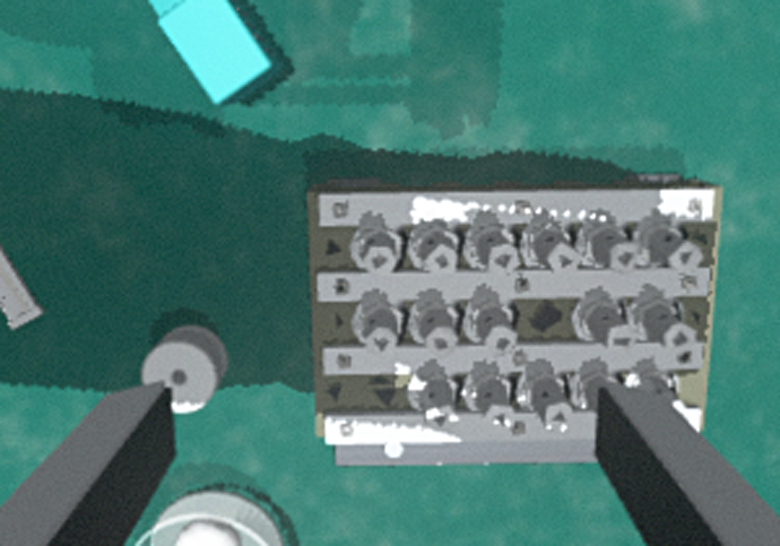

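```bash
python3 - <<'E'
import cv2
a=cv2.imread('pics/w4.png')
b=cv2.resize(a[145:185,235:425],None,fx=4.2,fy=4.2*1,interpolation=cv2.INTER_CUBIC); b=cv2.convertScaleAbs(b,alpha=1.6,beta=10)
c=cv2.resize(a[245:285,235:425],None,fx=4.2,fy=4.2,interpolation=cv2.INTER_CUBIC)
cv2.imwrite('pics/w4d.png',cv2.vconcat([b,c]))
E
```

```text
(no output)
```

View pics/w4d.png

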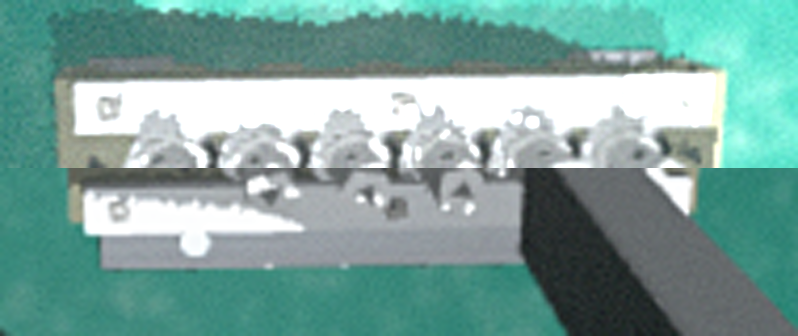

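```bash
python3 - <<'E'
from h import *
from scipy.optimize import least_squares
d=np.load('w4.npz'); p={k:d[k] for k in d.files}; p['k1']=float(p['k1'])
obs=np.array([[248.6,162.1],[406.9,161.4],[256,158.8],[392.1,157.4],[259.3,268.8]])
def f(q,raw=False):
    c,s=np.cos(q[2]),np.sin(q[2])
    P=np.array([[-53,-84,q[3]],[-53,84,q[3]],[-54,-78,6],[-54,78,6],[82,-78,q[4]]])
    W=np.c_[c*P[:,0]-s*P[:,1]+q[0], s*P[:,0]+c*P[:,1]+q[1],P[:,2]]
    r=(proj(p,W)-obs)
    return r if raw else np.r_[r.ravel(),(q[4]-6)/5]
r=least_squares(f,[480,-165,np.radians(-106),38,6]); q=r.x
print(q[:2],np.degrees(q[2]),q[3:]); print(f(q,True).round(2))
c,s=np.cos(q[2]),np.sin(q[2]); print('front mid',q[:2]-53*np.array([c,s]))
E
```

```text
[ 484.05174285 -167.64005697] -105.78924969775636 [33.55662574  3.55130485]
[[-0.14  0.13]
 [ 0.06 -0.46]
 [-0.18 -0.03]
 [ 0.65  0.25]
 [-0.39  0.24]]
front mid [ 498.47302711 -116.63979658]
```

View pics/s4.png

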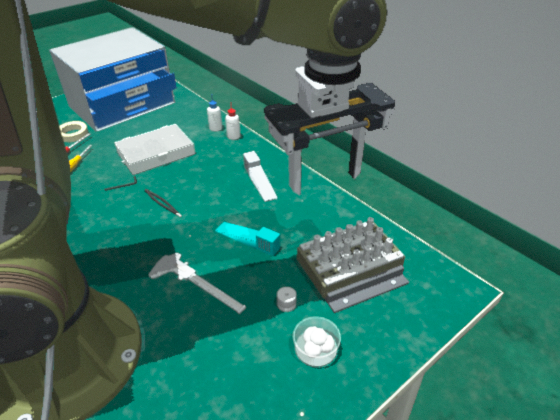

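>>> jog_arm(
  increments=[
    [3.47,0,0,0,0,0.8,9.4],
    [3.47,0,0,0,0,0.8,9.4],
    [3.47,0,0,0,0,0,9.4],
    [3.47,0,0,0,0,0,9.4],
    [3.47,0,0,0,0,0,9.4],
    [3.47,0,0,0,0,0,9.4],
    [3.47,0,0,0,0,0,9.4],
    [3.47,0,0,0,0,0,9.4],
    [3.47,0,0,0,0,0,9.4],
    [3.47,0,0,0,0,0,9.4],
    [0,0,3,0,0,0,9.4],
    [0,0,4,0,0,0,9.4],
    [0,0,3,0,0,0,9.4],
    [0,0,0,0,0,0,9.4],
    [0,0,0,0,0,0,9.4],
  ],
)

```text
clock: 7.02
eef_pos: [544.8, 193.4, 128.8]
eef_rot: [3.14, -0.001, 1.257]
wrist_force: [0.3, -0.3, 0.1]
finger_gap: 93.9
```

```bash
python3 - <<'E'
from h import *
s=read_state(); print(s['clock'],s['eef_pos'],s['eef_rot'],np.degrees(s['eef_rot'][2]))
p=camera('wrist'); save(p,'w5.png'); 
E
```

```text
7.025 [544.79301104 193.40639924 128.83837877] [ 3.14025568e+00 -9.46605561e-04  1.25696963e+00] 72.01905463925677
```

View pics/w5.png

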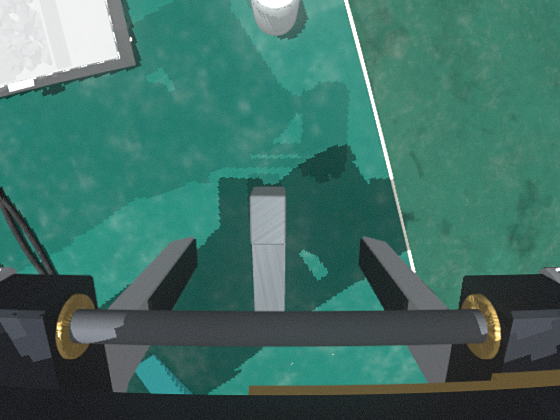

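```bash
python3 - <<'E'
from h import *
p=camera('wrist'); cv2.imwrite('pics/w5c.png',cv2.resize(p['image'][175:320,200:340,::-1],None,fx=4,fy=4,interpolation=2))
q=[536.2,196.5]
print(ray(p,[[250.5,193.5],[285,193.5],[250,244],[286,244]],40).round(1), ray(p,[[250.5,193.5],[285,193.5],[250,244],[286,244]],40).mean(0))
E
```

```text
[[531.3 221.7  40. ]
 [556.  213.6  40. ]
 [517.7 183.8  40. ]
 [544.5 175.   40. ]] [537.38540343 198.5154796   40.        ]
```

View pics/w5c.png

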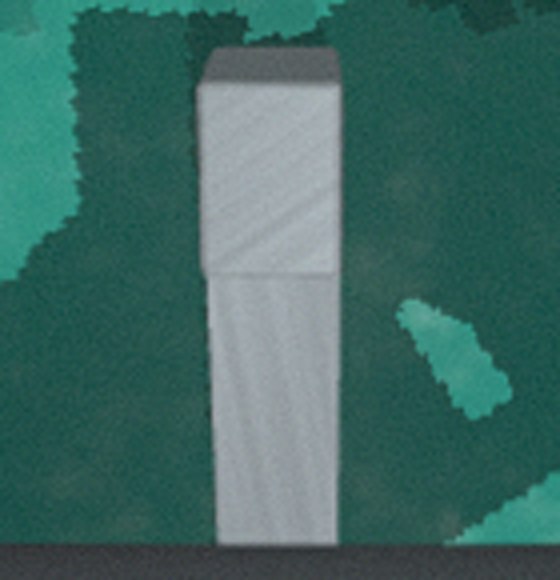

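>>> jog_arm(
  increments=[
    [0.13,-0.88,0,0,0,0,9.4],
    [0,0,3,0,0,0,9.4],
    [0,0,3,0,0,0,9.4],
    [0,0,2,0,0,0,9.4],
    [0,0,1,0,0,0,9.4],
    [0,0,1,0,0,0,9.4],
    [0,0,0,0,0,0,9.4],
    [0,0,0,0,0,0,9.4],
  ],
  squeeze=50,
)

```text
clock: 8.12
eef_pos: [536.7, 196.8, 28.1]
eef_rot: [3.141, -0.0, 1.256]
wrist_force: [-0.2, -0.1, -0.7]
finger_gap: 94.1
```

>>> jog_arm(
  increments=[
    [0,0,0,0,0,0,5],
    [0,0,0,0,0,0,4],
    [0,0,0,0,0,0,3.2],
    [0,0,0,0,0,0,2.4],
    [0,0,0,0,0,0,2],
    [0,0,0,0,0,0,2],
    [0,0,0,0,0,0,2],
    [0,0,0,0,0,0,2],
  ],
  squeeze=50,
)

```text
clock: 9.12
eef_pos: [536.5, 196.7, 27.5]
eef_rot: [3.141, -0.0, 1.256]
wrist_force: [0.3, 0.0, -0.4]
finger_gap: 27.6
```

```bash
python3 - <<'E'
from h import *
s=read_state(); print(s['clock'],s['eef_pos'],np.degrees(s['eef_rot'][2]),s['wrist_force'],s['finger_gap'])
p=camera('wrist'); save(p,'w6.png'); 
E
```

```text
9.125 [536.49556536 196.72574354  27.45351367] 71.97969250725377 [ 0.34107313  0.0421618  -0.42542804] 27.649803282702717
```

View pics/w6.png

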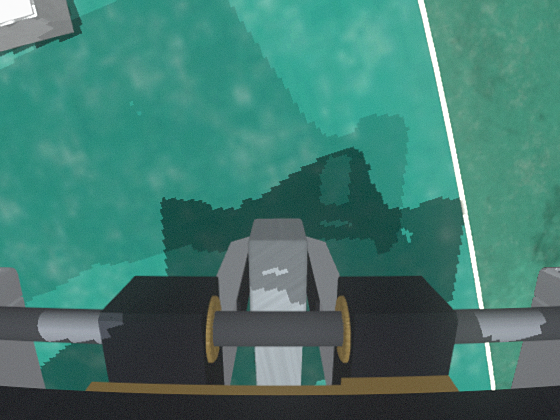

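>>> jog_arm(
  increments=[
    [0,0,-0.4,0,0,-2.2,2],
    [-1.5,0.4,0,0,0,0,2],
    [-2.5,0.7,0,0,0,0,2],
    [-2.5,0.7,0,0,0,0,2],
    [-2.5,0.7,0,0,0,0,2],
    [-2.5,0.7,0,0,0,0,2],
    [-2.5,0.7,0,0,0,0,2],
    [-2.0,0.6,0,0,0,0,2],
    [-1.0,0.37,0,0,0,0,2],
    [0,0,0,0,0,0,2],
    [0,0,0,0,0,0,2],
  ],
)

```text
clock: 10.55
eef_pos: [536.9, 20.3, 31.4]
eef_rot: [-3.141, -0.0, 1.295]
wrist_force: [0.6, 0.0, -0.8]
finger_gap: 27.7
```

```bash
python3 - <<'E'
from h import *
s=read_state(); print(s['clock'],s['eef_pos'],s['eef_rot'],np.degrees(s['eef_rot'][2]),s['wrist_force'],s['finger_gap'])
p=camera('scene'); save(p,'s7.png'); cv2.imwrite('pics/s7c.png',cv2.resize(p['image'][150:320,220:430,::-1],None,fx=3.5,fy=3.5,interpolation=2))
p=camera('top'); save(p,'t7.png'); cv2.imwrite('pics/t7c.png',cv2.resize(p['image'][140:250,200:390,::-1],None,fx=4.2,fy=4.2,interpolation=2))
E
```

```text
10.55 [536.86511441  20.29836884  31.39320633] [-3.14147057e+00 -4.40923921e-05  1.29483914e+00] 74.18881769363568 [ 0.59054865  0.00110893 -0.77723116] 27.71619467487129
```

View pics/s7c.png

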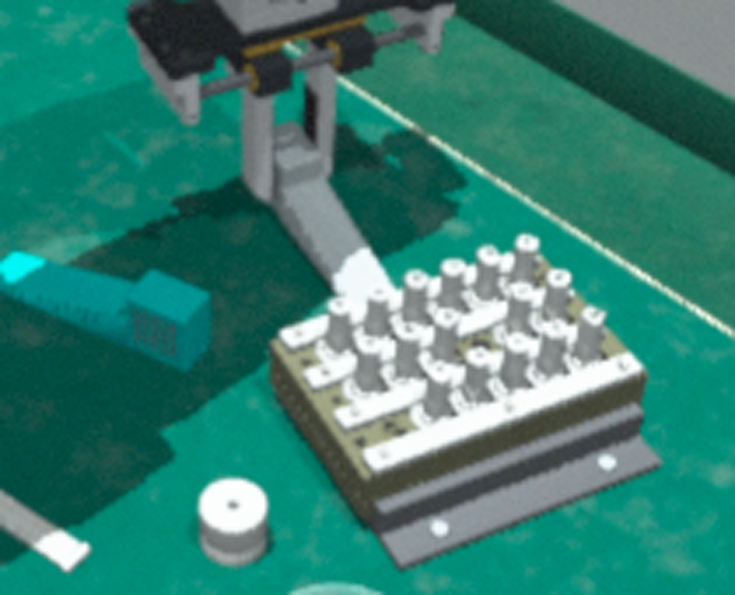

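View pics/t7c.png

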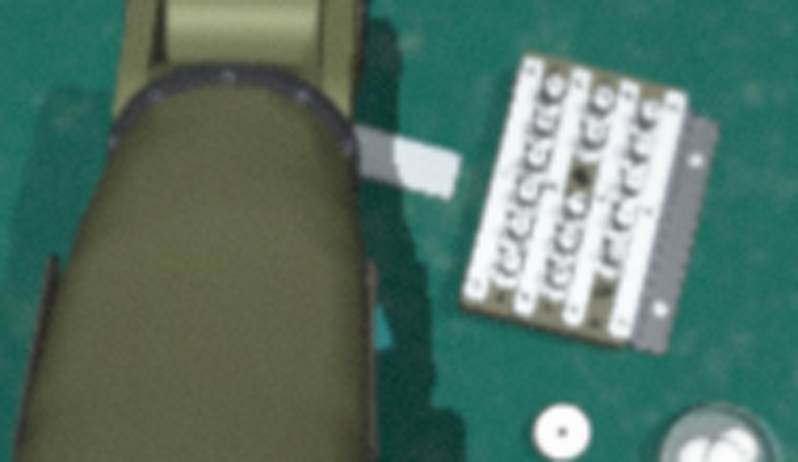

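```bash
python3 - <<'E'
from h import *
p=camera('top')
f=lambda uv:np.array(uv)/4.2+[200-.38,140-.38]
n=ray(p,f([[462,155],[452,198]]),8); e=ray(p,f([[525,54],[461,300]]),34)
print(n.mean(0),e, e.mean(0))
u=np.array([np.cos(np.radians(-105.8)),np.sin(np.radians(-105.8))]); v=np.array([-u[1],u[0]])
tcp=np.array([536.9,20.3]); print('nose exp',tcp+120*u); d=n.mean(0)[:2]-e.mean(0)[:2]; print('top rel',d@u,d@v)
d=tcp+120*u-np.array([498.5,-116.6]); print('state rel',d@u,d@v)
a=np.degrees(np.arctan2(*(e[0]-e[1])[:2][::-1])); print('edge dir',a-180)
E
```

```text
[503.99894874 -95.85378838   8.        ] [[ 577.68464874 -139.83617505   34.        ]
 [ 420.8073801   -95.48241699   34.        ]] [ 499.24601442 -117.65929602   34.        ]
nose exp [504.22637036 -95.16615922]
top rel -22.27578193651256 -1.363850083408193
state rel -22.183204800517206 -0.32599486833009134
edge dir -195.78713784851945
```

>>> jog_arm(
  increments=[
    [0,0.08,0.2,0,0,0,2],
    [0,0,0.2,0,0,0,2],
    [0,0,0,0,0,0,2],
    [-0.6,0,0,0,0,0,2],
    [-0.8,0,0,0,0,0,2],
    [-0.8,0,0,0,0,0,2],
    [-0.8,0,0,0,0,0,2],
    [-0.8,0,0,0,0,0,2],
    [-0.6,0,0,0,0,0,2],
    [-0.3,0,0,0,0,0,2],
    [0,0,0,0,0,0,2],
    [0,0,0,0,0,0,2],
  ],
)

```text
clock: 12.2
eef_pos: [524.9, -25.5, 27.4]
eef_rot: [-3.142, 0.0, 1.295]
wrist_force: [-0.4, -0.9, -1.8]
finger_gap: 27.8
```

```bash
cat > st.py <<'E'
from h import *
s=read_state(); u=np.array([np.cos(np.radians(-105.8)),np.sin(np.radians(-105.8))]); v=np.array([-u[1],u[0]])
d=s['eef_pos'][:2]+120*u-np.array([498.5,-116.6]); print('d',(d@u).round(2),'lat',(d@v).round(2),'z',s['eef_pos'][2],'yaw',np.degrees(s['eef_rot'][2]),'F',s['wrist_force'].round(1),'t',s['clock'],s['finger_gap'])
E
python3 st.py
python3 - <<'E'
from h import *
p=camera('scene'); save(p,'s8.png'); cv2.imwrite('pics/s8c.png',cv2.resize(p['image'][150:320,220:430,::-1],None,fx=3.5,fy=3.5,interpolation=2))
E
```

```text
d 25.18 lat 0.61 z 27.428259635213315 yaw 74.18436797480972 F [-0.4 -0.9 -1.8] t 12.2 27.781756417285685
```

View pics/s8c.png

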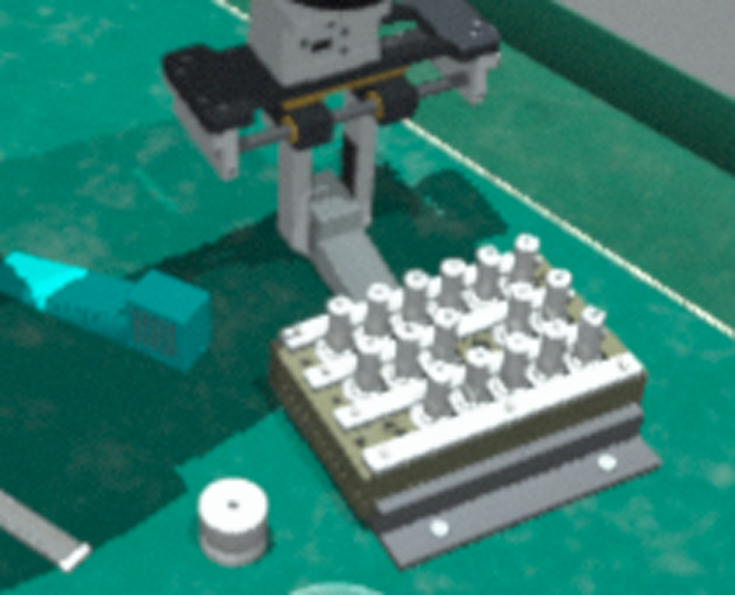

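>>> jog_arm(
  increments=[
    [-0.2,0,0,0,0,0,2],
    [-0.1,0,0,0,0,0,2],
    [0,0,0,0,0,0,2],
  ],
)

```text
clock: 12.62
eef_pos: [524.0, -28.6, 27.4]
eef_rot: [-3.142, 0.0, 1.295]
wrist_force: [0.7, -1.4, -0.9]
finger_gap: 28.0
```

>>> jog_arm(
  increments=[
    [-0.15,0,0,0,0,0,2],
    [0,0,0,0,0,0,2],
  ],
)

```text
clock: 12.88
eef_pos: [523.6, -30.0, 27.4]
eef_rot: [-3.142, 0.0, 1.295]
wrist_force: [0.0, -0.5, -1.0]
finger_gap: 27.4
```

>>> jog_arm(
  increments=[
    [-0.15,0,0,0,0,0,2],
    [0,0,0,0,0,0,2],
  ],
)

```text
clock: 13.12
eef_pos: [523.3, -31.2, 27.4]
eef_rot: [3.142, -0.0, 1.295]
wrist_force: [1.2, 3.6, -2.0]
finger_gap: 27.6
```

>>> jog_arm(
  increments=[
    [-0.15,0,0,0,0,0,2],
    [0,0,0,0,0,0,2],
  ],
)

```text
clock: 13.38
eef_pos: [523.0, -32.5, 27.5]
eef_rot: [3.141, -0.001, 1.295]
wrist_force: [1.8, 4.9, -0.8]
finger_gap: 27.7
```

>>> jog_arm(
  increments=[
    [-0.15,0,0,0,0,0,2],
    [0,0,0,0,0,0,2],
  ],
)

```text
clock: 13.62
eef_pos: [522.6, -33.8, 27.5]
eef_rot: [3.141, -0.001, 1.295]
wrist_force: [1.2, 6.7, -0.6]
finger_gap: 27.9
```

```bash
python3 st.py
```

```text
d 33.72 lat 0.64 z 27.52866003557839 yaw 74.17780160344427 F [ 1.2  6.7 -0.6] t 13.625 27.94615754367403
```

>>> jog_arm(
  increments=[
    [-0.25,0,0,0,0,0,2],
    [-0.25,0,0,0,0,0,2],
    [-0.25,0,0,0,0,0,2],
    [-0.25,0,0,0,0,0,2],
    [-0.25,0,0,0,0,0,2],
    [-0.2,0,0,0,0,0,2],
    [0,0,0,0,0,0,2],
    [0,0,0,0,0,0,2],
  ],
)

```text
clock: 14.62
eef_pos: [518.6, -47.8, 27.5]
eef_rot: [3.141, -0.001, 1.295]
wrist_force: [2.3, 4.9, -1.6]
finger_gap: 27.7
```

```bash
python3 st.py; python3 - <<'E'
from h import *
p=camera('scene'); save(p,'s9.png'); cv2.imwrite('pics/s9c.png',cv2.resize(p['image'][170:310,260:430,::-1],None,fx=4.2,fy=4.2,interpolation=2))
p=camera('wrist'); save(p,'w9.png')
E
```

```text
d 48.32 lat 0.62 z 27.475513348125986 yaw 74.18711805305182 F [ 2.3  4.9 -1.6] t 14.625 27.69754346655733
```

View pics/s9c.png

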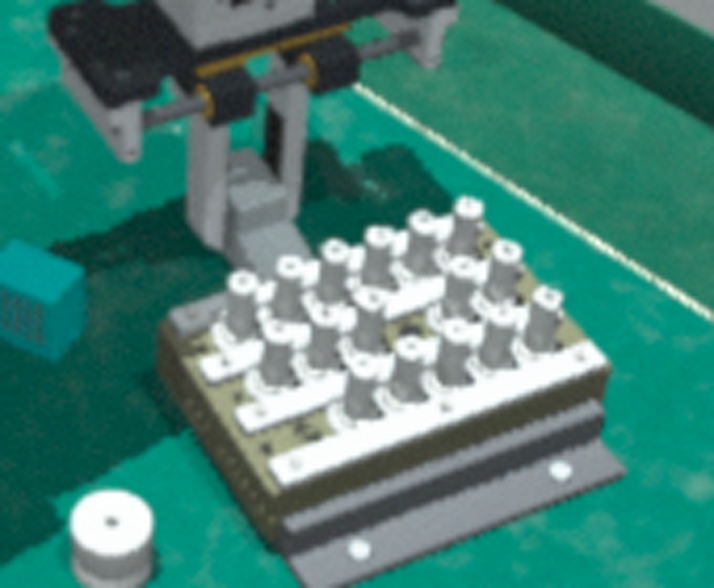

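View pics/w9.png

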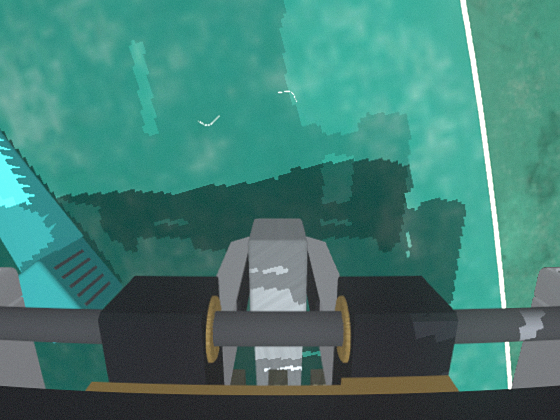

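>>> jog_arm(
  increments=[
    [-0.2,0,0,0,0,0,2],
    [-0.08,0,0,0,0,0,2],
    [0,0,0,0,0,0,2],
    [0,0,0,0,0,0,2],
    [0,0,0,0,0,0,2],
  ],
)

```text
clock: 15.35
eef_pos: [517.9, -50.4, 27.5]
eef_rot: [3.141, -0.001, 1.295]
wrist_force: [1.4, 7.3, -1.1]
finger_gap: 27.6
```

```bash
python3 st.py; python3 - <<'E'
from h import *
p=camera('scene'); save(p,'s10.png')
a=cv2.imread('pics/s8.png'); b=cv2.imread('pics/s10.png')
k=(slice(205,300),slice(290,415))
cv2.imwrite('pics/cmp.png',cv2.hconcat([cv2.resize(x[k],None,fx=3.1,fy=4.2,interpolation=2) for x in(a,b)]))
# track fixture features, solve rigid pitch+slide
ga,gb=[cv2.cvtColor(x,cv2.COLOR_BGR2GRAY) for x in(a,b)]
m=np.zeros_like(ga); m[200:295,295:405]=255
P=cv2.goodFeaturesToTrack(ga,80,.02,4,mask=m); Q,s,_=cv2.calcOpticalFlowPyrLK(ga,gb,P,None,winSize=(11,11)); B,s2,_=cv2.calcOpticalFlowPyrLK(gb,ga,Q,None,winSize=(11,11))
ok=(s.ravel()>0)&(np.abs(B-P).reshape(-1,2).max(1)<.3); P=P.reshape(-1,2)[ok];Q=Q.reshape(-1,2)[ok]
from scipy.optimize import least_squares
th=np.radians(-105.8); c,s_=np.cos(th),np.sin(th); R=np.array([[c,-s_,0],[s_,c,0],[0,0,1]]); T=np.array([484.,-167.6,0])
for zt in (40,55,68):
    L=(ray(p,P,zt)-T)@R
    def f(q):
        X=L-[53,0,10]; a_,r_=q[0],q[2]; # pitch about rear edge: front up
        Y=np.c_[X[:,0]*np.cos(a_)+X[:,2]*np.sin(a_), X[:,1], -X[:,0]*np.sin(a_)+X[:,2]*np.cos(a_)]
        Y[:,2]+=r_*Y[:,1]; Y[:,1]-=r_*X[:,2]
        return (proj(p,(Y+[53+q[1],0,10])@R.T+T)-Q).ravel()
    r=least_squares(f,[0.03,1,0],loss='soft_l1',f_scale=.3); print(zt,len(P),'front lift',106*np.sin(r.x[0]),'slide',r.x[1],'roll diff over 132mm',132*r.x[2],'rms',np.sqrt(np.median(r.fun**2)))
E
```

```text
d 51.01 lat 0.63 z 27.497879573137073 yaw 74.1854896461086 F [ 1.4  7.3 -1.1] t 15.35 27.606458718790126
40 74 front lift 2.5847494801475213 slide 1.5393988487085788 roll diff over 132mm -0.5365271073455682 rms 0.11205588860986614
55 74 front lift 2.668239101245714 slide 0.9325759170176957 roll diff over 132mm -0.665998423977951 rms 0.10727282760504629
68 74 front lift 2.6905937958828297 slide 0.3990791519521311 roll diff over 132mm -0.7646735754580695 rms 0.10653690747089821
```

View pics/cmp.png

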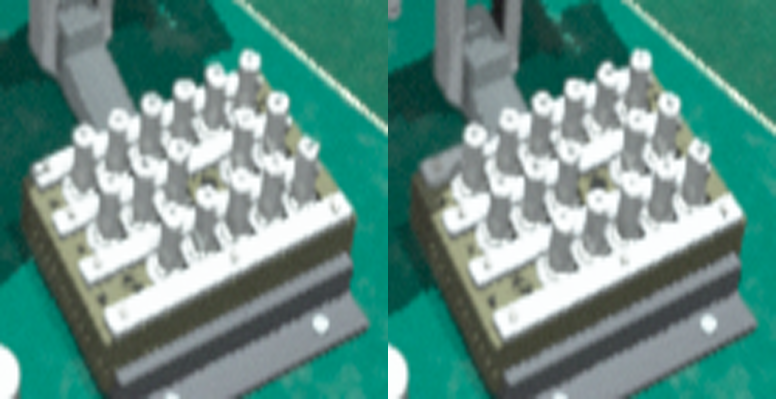

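```bash
python3 - <<'E'
from h import *
from scipy.optimize import least_squares
p=camera('scene'); save(p,'s11.png')
th=np.radians(-105.8); c,s_=np.cos(th),np.sin(th); R=np.array([[c,-s_,0],[s_,c,0],[0,0,1]]); T=np.array([484.,-167.6,0])
W=lambda L:np.atleast_2d(L)@R.T+T
g=[cv2.cvtColor(cv2.imread('pics/'+n),cv2.COLOR_BGR2GRAY) for n in('s8.png','s11.png')]
# spindle-top / strip features: segment bright in s8, only points projecting on fixture top region z~34..68
P=cv2.goodFeaturesToTrack(g[0],150,.02,3,mask=None if 0 else cv2.fillConvexPoly(np.zeros_like(g[0]),cv2.convexHull(np.vstack([proj(p,W([[x,y,z] for x in(-50,50) for y in(-80,80)])) for z in(36,66)]).astype(np.int32)),255))
Q,s,_=cv2.calcOpticalFlowPyrLK(g[0],g[1],P,None,winSize=(9,9)); B,_,_=cv2.calcOpticalFlowPyrLK(g[1],g[0],Q,None,winSize=(9,9))
ok=(s.ravel()>0)&(np.abs(B-P).reshape(-1,2).max(1)<.2); P=P.reshape(-1,2)[ok];Q=Q.reshape(-1,2)[ok]
L=(ray(p,P,52)-T)@R
for lo in range(-60,60,20):
    k=(L[:,0]>=lo)&(L[:,0]<lo+20)
    if k.sum(): 
        # predicted flow for 4mm lift,1mm slide
        def pred(lift,sl):
            a=np.arcsin(lift/106);X=L[k]-[53,0,10];Y=np.c_[X[:,0]*np.cos(a)+X[:,2]*np.sin(a),X[:,1],-X[:,0]*np.sin(a)+X[:,2]*np.cos(a)]+[53+sl,0,10]
            return np.median(proj(p,W(Y))-P[k],0)
        print(lo,k.sum(),np.median(Q[k]-P[k],0).round(2),'pred4/1',pred(4,1).round(2),'3/1',pred(3,1).round(2))
w=[proj(p,W([0,0,50]))[0],proj(p,W([0,0,60]))[0]];print('px per 10mm z',w[1]-w[0])
# projected lower front edge left/right corners & seat rear unaffected
k=(P[:,1]>0); 
E
```

```text
-60 22 [ 0.85 -0.31] pred4/1 [ 0.85 -0.6 ] 3/1 [ 0.7  -0.37]
-40 12 [ 0.78 -0.05] pred4/1 [ 0.85 -0.23] 3/1 [ 0.7  -0.09]
-20 23 [0.85 0.13] pred4/1 [0.83 0.01] 3/1 [0.69 0.09]
0 28 [0.71 0.34] pred4/1 [0.84 0.33] 3/1 [0.7  0.33]
20 16 [0.73 0.61] pred4/1 [0.83 0.65] 3/1 [0.7  0.58]
40 20 [0.63 0.64] pred4/1 [0.81 0.86] 3/1 [0.69 0.74]
px per 10mm z [ 0.47204183 -3.86595382]
```

```bash
python3 - <<'E'
from h import *
from scipy.optimize import least_squares
p=camera('scene'); save(p,'s12.png')
th=np.radians(-105.8); c,s_=np.cos(th),np.sin(th); R=np.array([[c,-s_,0],[s_,c,0],[0,0,1]]); T=np.array([484.,-167.6,0])
W=lambda L:np.atleast_2d(L)@R.T+T
G=lambda n:cv2.cvtColor(cv2.imread('pics/'+n),cv2.COLOR_BGR2GRAY)
hull=lambda zs:cv2.fillConvexPoly(np.zeros((420,560),np.uint8),cv2.convexHull(np.vstack([proj(p,W([[x,y,z] for x in(-50,50) for y in(-80,80)])) for z in zs]).astype(np.int32)),255)
# spindle tops only: z=68 plane (spindle height 66..70 total incl? underside at 10 -> top ~78)
for ztop in (60,76):
  for a in('scene0.png','s7.png','s8.png'):
    for b in('s10.png','s12.png','s8.png'):
        if a==b: continue
        ga,gb=G(a),G(b)
        P=cv2.goodFeaturesToTrack(ga,150,.02,3,mask=hull((ztop,)))
        Q,s,_=cv2.calcOpticalFlowPyrLK(ga,gb,P,None,winSize=(9,9)); B,_,_=cv2.calcOpticalFlowPyrLK(gb,ga,Q,None,winSize=(9,9))
        ok=(s.ravel()>0)&(np.abs(B-P).reshape(-1,2).max(1)<.2); p_=P.reshape(-1,2)[ok];q_=Q.reshape(-1,2)[ok]
        L=(ray(p,p_,ztop)-T)@R; X=L-[53,0,10]
        def f(q):
            A=q[0]; Y=np.c_[X[:,0]*np.cos(A)+X[:,2]*np.sin(A),X[:,1],-X[:,0]*np.sin(A)+X[:,2]*np.cos(A)]+[53+q[1],0,10]
            return (proj(p,W(Y))-q_).ravel()
        r=least_squares(f,[.03,1],loss='soft_l1',f_scale=.2); print(ztop,a,b,len(L),'lift',round(106*np.sin(r.x[0]),2),'slide',round(r.x[1],2))
E
python3 st.py
```

```text
60 scene0.png s10.png 92 lift 3.3 slide 0.6
60 scene0.png s12.png 92 lift 3.29 slide 0.6
60 scene0.png s8.png 103 lift -0.21 slide -0.05
60 s7.png s10.png 105 lift 3.27 slide 0.76
60 s7.png s12.png 105 lift 3.26 slide 0.76
60 s7.png s8.png 111 lift -0.12 slide 0.05
60 s8.png s10.png 109 lift 3.28 slide 0.74
60 s8.png s12.png 109 lift 3.27 slide 0.75
76 scene0.png s10.png 77 lift 4.33 slide -0.46
76 scene0.png s12.png 77 lift 4.31 slide -0.45
76 scene0.png s8.png 84 lift 0.09 slide -0.02
76 s7.png s10.png 89 lift 4.05 slide -0.23
76 s7.png s12.png 89 lift 4.04 slide -0.22
76 s7.png s8.png 92 lift -0.17 slide 0.11
76 s8.png s10.png 95 lift 3.88 slide -0.14
76 s8.png s12.png 95 lift 3.87 slide -0.14
d 51.02 lat 0.64 z 27.511207306226826 yaw 74.18501954630533 F [ 2.8  6.4 -2. ] t 15.5 27.498924805918286
```

```bash
python3 -c "
from cell import *
print(sign_off())"; python3 st.py
```

```text
the job is handed in; nothing more can be done
None
the job is handed in; nothing more can be done
```

The steel wedge is in under the middle of the fixture's open front side, and I handed the job in with the gripper still holding it there. By the arm's position it is about 51 mm in, including roughly 1 mm that the fixture slid back. That puts the front edge about 4 mm above its pads.

- **Insertion:** I took the grey wedge by its grip block, not the turquoise one, lined it up with the seat and pushed it along the bench. Contact force began at about 30–31 mm in, as expected. It is 0.6 mm off centre by the arm's reading, and before the push the top camera and the arm agreed within about 1 mm.
- **Forces and grip:** The wrist force stayed under about 8 N in every reading. The grip did not slip: the opening held at about 27.6 mm and the tool height at 27.5 mm. The last reading before hand-in was at 15.5 s.
- **Lift, where the checks disagreed:** From wedge depth and contact onset I get 3.8–4.0 mm. The camera comparison gave anything from 2.6 to 4.3 mm depending on the feature height I assumed, because it resolves less than half a pixel per mm. I relied on the depth figure.
- **Not measured directly:** I did not measure the gap over each front pad or that the back is still on its pads. One rough camera fit showed a left-right difference of 0.5–0.8 mm across the front, within its noise. The scene pictures show the fixture's back sitting as before.
- **Other things on the bench:** I commanded no move near them. The pictures taken during and after the push show the weight, the turquoise wedge and the caliper where they were. The tub and tweezers were not in the enlarged views I checked at the end.

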